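Check a bearing bore with a go / no-go plug gauge

TASK

Check the bore of the bolted-down bearing block with the double-ended plug gauge lying on the rubber mat: push the long, thinner go end into the bore fully home, until the handle's shoulder meets the block, and draw it out again. Then offer the short, thicker no-go end squarely and centred to the bore (from either side) and press it lightly against the mouth for about a second, to confirm that it will not enter. Finally lay the gauge gently back down on the mat, flat and with its middle well on the mat, and let go; force nothing and leave the other tools where they are.

Things in the scene. Friction and masses are not known exactly. Their poses are not given: they have to be found in the camera images.
- bearing_block: Bearing block (bare aluminium on a grey foot) bolted to the bench (immovable). Origin: centre of its underside, z up. Body 66 mm along x, 40 mm along y, top 101 mm above the bench; foot 124 x 56 mm, 12 mm thick, with two bolt heads (22.5 mm high) at x = +-48 mm. One round through bore runs level along its y, open at both faces (y = +-20 mm), axis 75 mm above the bench.
- bore (a point): Centre of the through bore, on its axis and half-way between the two faces; axes as the block's: y along the bore. Bore diameter 30.5 mm, length 40 mm (mouths at y = +-20 mm), mouths chamfered 1.5 mm. Either mouth may be used for either end of the gauge. To the right of the block, farther off, stands a pale tray with a rim 52 mm high (nearest corner about x = 0.52, y = 0.01).
- gauge_center (a point): Centre of the loose steel double-ended plug gauge (137 mm long, about 0.4 kg), on its axis, at the middle of its handle; its y axis points TOWARDS THE GO END. Handle: octagonal bar 44 mm across flats, 70 mm long (y = -35 to +35 mm), lying on a flat, with upright flats 18 mm high at both sides; the centre is 22 mm above the mat's top.
- go_tip (a point): Centre of the go end's face, on the gauge's axis, 80 mm from the handle's middle. The go end is a cylinder of 28 mm diameter, 45 mm long, with a 2.5 mm chamfer.
- go_shoulder (a point): Centre of the handle's end face at the go end, 35 mm from the handle's middle; this face meets the block when the go end is fully home (it is then 20 mm from the bore's centre).
- nogo_tip (a point): Centre of the no-go end's face, on the gauge's axis, 57 mm from the handle's middle. The no-go end is a cylinder of 36 mm diameter, 22 mm long, with a 1 mm chamfer. All these parts are rigid: half a millimetre of further push raises the contact force by some 10 N.
- mat: Black rubber mat fixed on the bench, 160 mm along its x, 200 mm along its y, 4 mm thick; origin at the centre of its underside.
- tape_measure: Yellow tape measure, 63 x 83 x 36 mm, a loose bystander; origin at its underside.
- driver_blue: Blue-handled screwdriver, 200 mm long, 27 mm thick, a loose bystander; origin at its underside.
- chuck_key: Steel drill chuck key (T shape), 60 x 82 x 16 mm, a loose bystander; origin at its underside.
- plug_gauge: The plug gauge itself (see gauge_center); origin under the handle's middle, on the flat it lies on at the start; y towards the go end.
Mind the look-alikes: they are no part of the job. There is more than one size of the bearing_block; the one meant has the size given above.

How it is judged:
By the outcome, as a careful person would: the job done as asked, in the order asked, and still so for the second after the job is handed in, with the robot touching nothing.
It also fails if it takes over 64 s, if anything falls off the work surface, if the arm or the gripper's body presses on something with over 40 N, if the wrist force passes 120 N, or if a joint passes its speed limit or range.

ROBOT

A 6-joint arm with a two-finger parallel gripper is mounted at the origin on a cart in front of the work surface, level with it; the furniture and walls round the work are solid. World frame = base frame: x ahead of the robot, y to its left, z up, the work surface at z = 0. Lengths are in m, angles in degrees, forces in N, time in s.
With the tool pointing down it reaches from about 0.375 to 0.9 m from the base axis. Payload 3.1 kg.
Tool frame: the origin (TCP) lies between the finger pads; the fingertips stand 11 mm ahead of it and the grasp point (between the pads) lies 8 mm behind it; z points along the fingers, y is the line along which they close (so a half turn about z gives the same grasp; the last joint's range is limited). The gripper opens to 87 mm and grips with 3 to 60 N. Pads are 19 mm wide; open, the fingers measure 117 mm over their backs; the gripper's body (75 mm by 190 mm) begins 51 mm behind the grasp point.
Start: joints at [57.668, 30.224, 82.088, -0, 67.689, -10.227], TCP at [0.235, 0.579, 0.234] pointing down, gripper open.
Joint ranges: [-176.69, 176.69], [-43.24, 126.21], [12.49, 139.97], [-82, 262], [0, 151.66], [-163.58, 163.58]. Speed limits (degrees/s): [159.86, 159.86, 180, 180, 180, 180].

INTERFACE

Orientations are given as a 3x3 rotation matrix whose columns are the frame's x, y, z axes.
In Python, from rig import bot, viewer, workorder, nets gives the robot as it stands. The module is installed in compiled form; this text tells all that it offers.
- The arm moves only by the tool move_arm, never from a script. Its argument "increments" is a list of rows, each a list of 7 numbers: the shift along the tool's x, y, z normalised to -1 to 1, where 1 is 0.3 m, then the turn, a rotation vector about the tool's x, y, z normalised to -1 to 1, where 1 is pi rad, then the opening, from 0 (shut) to 1 (fully open). In form: [[tx, ty, tz, wx, wy, wz, grip], ...]. A call has 1 to 10 rows; each row is the pose to reach, as a shift and turn from the pose commanded when the call began, along the tool's axes at that moment, turning the shorter way round; what a row does not reach only later rows make up. A row lasts 1/12 s, in which the tool goes at most 41.7 mm and 7.16 degrees, less where a joint would pass 70% of its speed; a pose out of reach is approached as far as the arm can. A call with a number of a shift or a turn outside -1 to 1 is refused whole. A call with a gripper value outside its range is refused whole. The fingers move at their own pace and stop on an object; the grip force is fixed at half the most. Time passes only in rows, so rows that repeat a pose let the fingers close. It gives the time, the measured TCP pose, the force, the opening and the grip force at its end, in the units of the state.
- bot.read_state(): the state, without advancing time (a new reading comes with each control period).
- viewer.capture(name): name is "scene" or "top" or "wrist"; returns a dict with "image" (420x560x3 uint8, blue, green, red), "K" (3x3 intrinsics, pixels), "eye" and "orientation" of the camera in the world. Camera axes: x right, y up, looking along -z (the intrinsics and any distortion apply to the point x, -y, -z); pixel columns grow to the right and rows downward; lengths in m; the calibration is good to about 2 mm. A picture is of the moment at which its call begins. There is no depth.
- workorder.hand_in(): hands the job in; it is judged then, once.
Trained networks look in the newest picture that a camera, given by its name, has taken for a name from the list of things; names that differ only in an ending like _2 or _b are one class to them, and where a whole thing is asked for, a point or a joint stands for the part that bears it (a point fixed in the world has none). Each returns a list of dicts, best first, with "conf" (0 to 1); they miss things now and then, are a little off and sometimes report something else, mostly with a low value. They report only what shows in the picture. A call takes as long as a camera call. They do not tell look-alikes from the thing itself.
- nets.find_in(camera, thing): "location" ([column, row] in pixels, amid what is visible of it).
The state is a dict: "time_s": time; "joint_positions": joint angles; "qvel": joint speeds; "tau": joint torques, N m; "position": TCP position; "tcp_rot": TCP orientation; "force": force on the tool from outside, world axes, zero at the start; "moment": the same for the moment, N m; "opening": opening from 0.0 (shut) to 1.0 (fully open); "grasp_force": force on a finger pad.
Only numpy, scipy, OpenCV 4.12 (cv2) and the standard library are available. Lean on these libraries where they do the work, as an engineer would, in place of code of your own. Each camera call takes 0.05 s, during which the arm holds its last target. There are 200 camera calls.

## Working session

There is one attempt and no reset: what is moved stays moved. The work goes in short steps, Python scripts to look and compute and a tool call to move; the robot and the scene stay as the last step left them, time stands still between calls to the robot, and variables do not carry over. Pictures are saved under pics/ and viewed, at most 10 in all, crops included, and the job is handed in when it is done.

Besides the shell and the picture viewer there is one more tool, called after "Call:" in YAML: its name, and indented under it one key for each argument. move_arm: Moves the arm, as the interface text tells. Its arguments: {"type":"object","properties":{"increments":{"type":"array"}},"required":["increments"]}

```bash
mkdir -p pics; cat > h.py <<'E'
import numpy as np, cv2
from rig import bot, viewer, workorder, nets
def cap(n,save=None):
    c=viewer.capture(n)
    if save: cv2.imwrite('pics/'+save,c['image'])
    return c
def ray(c,px):
    K=np.array(c['K']);R=np.array(c['orientation']);d=np.linalg.inv(K)@[px[0],px[1],1]
    return np.array(c['eye']),R@(d*[1,-1,-1])
def onz(c,px,z):
    e,d=ray(c,px);return e+d*(z-e[2])/d[2]
def proj(c,P):
    q=np.array(c['orientation']).T@(np.array(P)-c['eye'])*[1,-1,-1];u=np.array(c['K'])@q
    return u[:2]/u[2]
E
python3 - <<'E'
from h import *
np.set_printoptions(precision=4,suppress=True)
im=[]
for n in ['scene','top']:
    c=cap(n,n+'1.png'); print(n,c['eye'],c.keys())
    for t,z in [('bearing_block',.1),('bore',.075),('plug_gauge',.026),('gauge_center',.026),('go_tip',.026),('nogo_tip',.026),('go_shoulder',.026),('mat',.004),('tape_measure',.03),('driver_blue',.015),('chuck_key',.01)]:
        for r in nets.find_in(n,t)[:4]: print(t,np.array(r['location']),round(r['conf'],2),onz(c,r['location'],z)[:2])
print(bot.read_state())
E
```

```text
scene [-0.0444 -0.4005  0.9146] dict_keys(['image', 'K', 'eye', 'orientation'])
bearing_block [276.5 237.7] 0.72 [0.4456 0.1151]
bearing_block [134.6 195. ] 0.56 [0.2769 0.5215]
bore [134.5 196.6] 0.85 [0.2828 0.544 ]
bore [277.3 240.4] 0.73 [0.4555 0.1228]
plug_gauge [238.  204.1] 0.71 [0.504  0.3415]
gauge_center [242.3 206.5] 0.78 [0.5062 0.3243]
gauge_center [382.9 321.5] 0.3 [ 0.4802 -0.2028]
go_tip [242.4 202.3] 0.71 [0.5185 0.3378]
nogo_tip [242.3 199.7] 0.83 [0.5259 0.3466]
go_shoulder [238.8 203.9] 0.64 [0.5063 0.3404]
mat [245.5 215. ] 0.83 [0.5022 0.3078]
tape_measure [275.9 179.8] 0.73 [0.6593 0.3346]
driver_blue [329.4 203.8] 0.46 [0.706  0.1502]
chuck_key [381.6 322.3] 0.46 [ 0.4857 -0.1983]
top [0.385  0.1774 1.5403] dict_keys(['image', 'K', 'eye', 'orientation'])
bearing_block [158.2 270.1] 0.74 [0.3253 0.5659]
bearing_block [279.6 223.3] 0.6 [0.4801 0.1425]
bore [278.8 223.4] 0.92 [0.4815 0.1447]
bore [159.9 274.8] 0.83 [0.3077 0.5665]
bore [278.2 168.6] 0.28 [0.6793 0.1431]
plug_gauge [228.1 216.2] 0.71 [0.5146 0.3299]
gauge_center [226.5 215. ] 0.68 [0.5191 0.3357]
[... 214 characters left out ...]
tape_measure [229.5 177.9] 0.55 [0.6565 0.323 ]
driver_blue [280.3 167.1] 0.48 [0.6969 0.1337]
chuck_key [370.2 215.7] 0.57 [ 0.5085 -0.1979]
{'time_s': 1.2, 'joint_positions': array([ 57.6671,  30.2234,  82.0888,  -0.    ,  67.6915, -10.226 ]), 'qvel': array([ 0.0149,  0.0063,  0.0266,  0.071 ,  0.0437, -0.0255]), 'tau': array([  0.0006, -44.0018, -17.6984,   0.0634,   0.0504,   0.    ]), 'position': array([0.2351, 0.579 , 0.2335]), 'tcp_rot': array([[-0.9265,  0.3763, -0.    ],
       [ 0.3763,  0.9265, -0.0001],
       [ 0.    , -0.0001, -1.    ]]), 'force': array([ 0.1456, -0.0926,  0.1417]), 'moment': array([-0.0496, -0.0097, -0.0167]), 'grasp_force': 0.0, 'opening': 1.0009493762843642}
```

View pics/scene1.png

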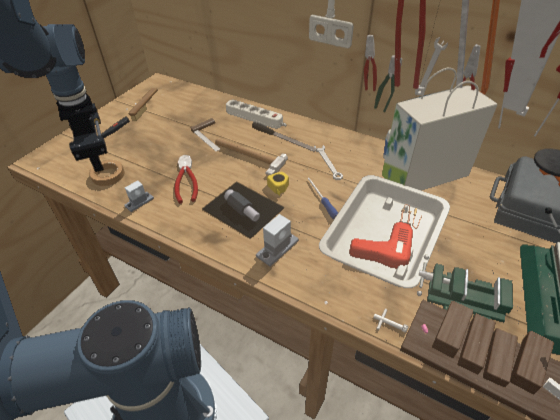

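View pics/top1.png

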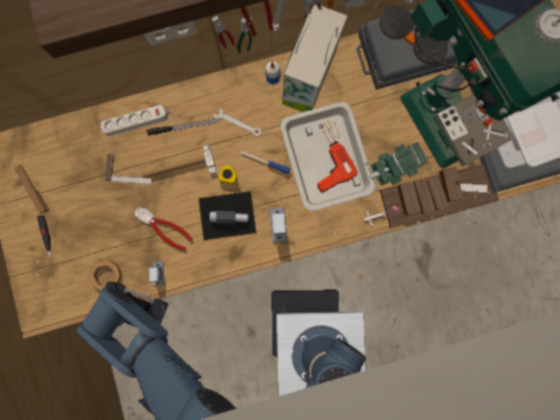

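```bash
python3 - <<'E'
import cv2,numpy as np
a=cv2.imread('pics/scene1.png')[165:275,190:310];b=cv2.imread('pics/top1.png')[185:255,190:300]
a=cv2.resize(a,(480,440),interpolation=3);b=cv2.resize(b,(640,407),interpolation=3)
b=cv2.resize(b,(320,204))
c=np.zeros((440,800,3),np.uint8);c[:,:480]=a;c[:204,480:]=b
s=cv2.imread('pics/scene1.png')[170:215,110:170];c[210:435,480:780]=cv2.resize(s,(300,225),interpolation=3)
cv2.imwrite('pics/crop1.png',c)
E
```

```text
(no output)
```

View pics/crop1.png

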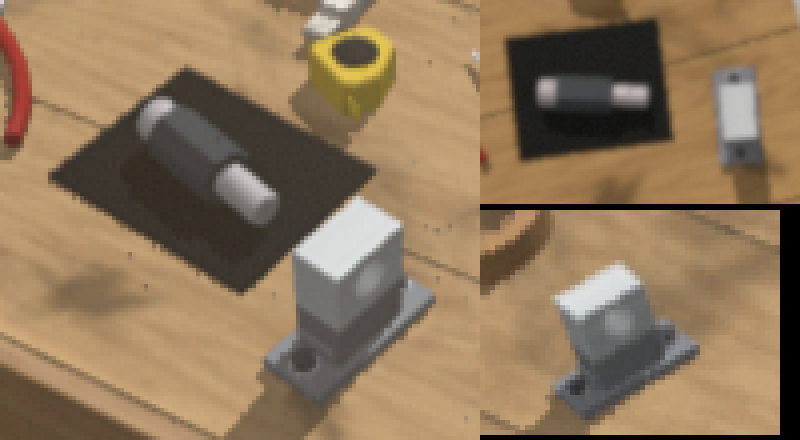

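Candidates: blocks at scene (276,238), larger, and (135,195), a small look-alike. I choose the first. There is one gauge, on the mat at (238,204), with its thin go end pointing at the block (−y). I am moving above the gauge.

Call:
move_arm:
  increments:
    - [-1, -0.333, 0, 0, 0, 0.377, 1]
    - [-1, -0.333, 0, 0, 0, 0.377, 1]
    - [-1, -0.333, 0, 0, 0, 0.377, 1]
    - [-1, -0.333, 0, 0, 0, 0.377, 1]
    - [-1, -0.333, 0, 0, 0, 0.377, 1]
    - [-1, -0.333, 0, 0, 0, 0.377, 1]
    - [-1, -0.333, 0, 0, 0, 0.377, 1]
    - [-1, -0.333, 0, 0, 0, 0.377, 1]
    - [-1, -0.333, 0, 0, 0, 0.377, 1]
    - [-1, -0.333, 0, 0, 0, 0.377, 1]

```text
time_s: 2.03
position: [0.4775, 0.3719, 0.2335]
tcp_rot: [[0.008, 1.0, 0.0], [1.0, -0.008, 0.0], [0.0, 0.0, -1.0]]
force: [-0.2, 0.3, 0.4]
opening: 0.997
grasp_force: 0.0
```

```bash
python3 - <<'E'
from h import *
np.set_printoptions(precision=4,suppress=True)
s=bot.read_state();print(s['time_s'],s['position'],s['tcp_rot'],s['joint_positions'])
c=cap('wrist','w1.png');print(c['eye'],c['orientation'],c['K'])
for t,z in [('bearing_block',.1),('bore',.075),('plug_gauge',.026),('gauge_center',.026),('go_tip',.026),('nogo_tip',.026),('go_shoulder',.026),('mat',.004)]:
    for r in nets.find_in('wrist',t)[:2]: print(t,np.array(r['location']),round(r['conf'],2),onz(c,r['location'],z)[:2])
E
```

```text
2.0333 [0.4775 0.3719 0.2335] [[ 0.0084  1.      0.0004]
 [ 1.     -0.0084  0.0002]
 [ 0.0002  0.0004 -1.    ]] [27.3524 28.6783 85.0484 -0.0036 66.2478 27.8377]
[0.478  0.4452 0.3849] [[ 1.      0.0084  0.0015]
 [-0.0085  0.9633  0.2684]
 [ 0.0008 -0.2684  0.9633]] [[317.4542   0.     277.9888]
 [  0.     317.4542 208.8603]
 [  0.       0.       1.    ]]
bearing_block [276.2 325.6] 0.82 [0.4746 0.2401]
bearing_block [306.4 211.7] 0.37 [0.5041 0.3629]
bore [277.6 332.5] 0.68 [0.4758 0.213 ]
plug_gauge [303.4 214.2] 0.79 [0.5074 0.3384]
gauge_center [305.1 213.7] 0.83 [0.5094 0.339 ]
go_tip [306.4 210.4] 0.97 [0.5108 0.343 ]
nogo_tip [305.  209.7] 0.74 [0.5092 0.3439]
go_shoulder [306.  212.6] 0.74 [0.5104 0.3404]
mat [327.  178.4] 0.79 [0.5372 0.3769]
mat [304.9 214. ] 0.57 [0.511  0.3321]
```

View pics/w1.png

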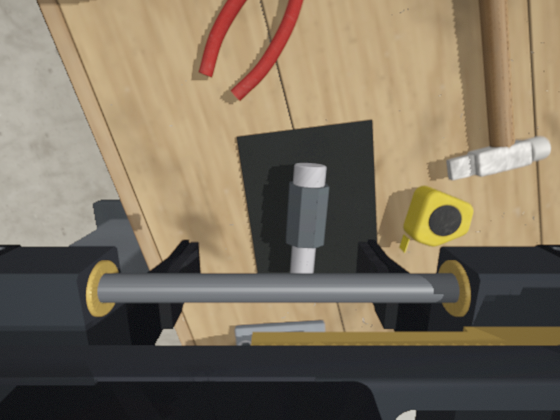

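The wrist view shows the gauge at about (305,213): the no-go end is at the top (310,170), the go end at the bottom (302,262), and the block is hidden below the rod. I will look at the block from above before grasping.

```bash
python3 - <<'E'
import cv2,numpy as np
g=cv2.cvtColor(cv2.imread('pics/w1.png'),6).astype(int)
for r in list(range(160,276,4)):
    print(r,' '.join(map(str,g[r,280:334:2])))
E
```

```text
160 49 50 49 49 50 48 49 49 48 48 47 48 48 49 49 48 49 51 48 49 48 49 49 48 50 50 50
164 44 45 48 45 44 43 40 65 128 142 142 142 144 144 144 143 139 136 129 126 114 85 58 49 49 49 50
168 35 33 33 35 34 34 33 91 123 130 137 151 168 180 186 191 198 202 203 208 209 203 196 122 48 49 51
172 34 36 34 33 34 35 36 101 126 131 143 158 170 177 186 194 198 203 209 211 207 200 193 91 48 49 49
176 33 34 35 33 30 31 37 112 130 138 150 158 171 183 190 193 203 206 208 207 201 200 186 66 47 49 50
180 34 36 33 33 33 35 46 122 132 140 151 164 176 183 192 200 203 205 204 203 204 199 168 53 48 51 49
184 32 33 35 34 36 64 70 96 129 145 158 167 179 191 195 199 202 202 206 207 203 197 153 65 51 49 52
188 33 34 34 34 39 67 68 69 67 67 65 90 100 100 102 104 110 108 105 100 100 103 106 113 101 50 49
192 33 34 32 36 43 68 68 68 67 67 67 99 106 106 107 106 106 107 107 109 113 113 113 114 91 48 51
196 34 33 33 33 48 67 68 67 67 68 68 103 106 106 106 106 106 106 106 108 111 110 110 111 79 49 49
200 33 34 35 35 52 68 67 67 69 66 71 105 106 106 105 106 107 107 102 110 111 111 111 111 63 48 50
204 33 35 34 31 56 69 
[... 1023 characters left out ...]
0 111 106 56 51 51 50 49
248 35 34 34 36 34 33 96 127 134 141 156 167 177 181 166 168 158 153 70 47 50 50 50 49 50 50 49
252 35 35 34 36 34 38 104 128 140 156 172 186 198 204 205 204 203 172 53 49 52 48 50 51 49 50 49
256 33 32 33 33 34 44 112 130 145 160 176 189 200 205 205 205 201 152 48 50 50 50 50 48 50 49 50
260 35 34 35 34 31 55 117 132 149 165 179 192 201 204 205 204 198 130 47 51 51 49 49 49 49 50 50
264 34 34 32 34 32 66 121 135 152 167 182 195 202 198 205 202 193 101 49 49 50 50 51 50 49 50 51
268 35 32 32 32 31 77 125 139 156 171 184 197 203 204 204 201 184 77 48 49 50 50 50 48 49 49 50
272 47 48 48 48 50 86 116 133 149 161 172 184 188 190 188 185 157 59 53 52 52 51 53 50 50 52 53
```

Call:
move_arm:
  increments:
    - [-0.773, 0, 0, 0, 0, 0, 1]
    - [-0.773, 0, 0, 0, 0, 0, 1]
    - [-0.773, 0, 0, 0, 0, 0, 1]
    - [-0.773, 0, 0, 0, 0, 0, 1]
    - [-0.773, 0, 0, 0, 0, 0, 1]
    - [-0.773, 0, 0, 0, 0, 0, 1]
    - [-0.773, 0, 0, 0, 0, 0, 1]
    - [-0.773, 0, 0, 0, 0, 0, 1]
    - [-0.773, 0, 0, 0, 0, 0, 1]

```text
time_s: 3.23
position: [0.4758, 0.1424, 0.2337]
tcp_rot: [[-0.001, 1.0, 0.001], [1.0, 0.001, 0.001], [0.001, 0.001, -1.0]]
force: [0.6, 0.6, 0.5]
opening: 1.002
grasp_force: 0.0
```

```bash
python3 - <<'E'
from h import *
import pickle
np.set_printoptions(precision=4,suppress=True)
s=bot.read_state();print(s['time_s'],s['position'],s['tcp_rot'],s['joint_positions'])
c=cap('wrist','w2.png');print(c['eye'],c['orientation']);pickle.dump(c,open('w2.pkl','wb'))
for t,z in [('bearing_block',.1),('bore',.075)]:
    for r in nets.find_in('wrist',t)[:2]: print(t,np.array(r['location']),round(r['conf'],2),onz(c,r['location'],z)[:2])
E
```

```text
3.2333 [0.4758 0.1424 0.2337] [[-0.0008  1.      0.0006]
 [ 1.      0.0008  0.0006]
 [ 0.0006  0.0006 -1.    ]] [  3.7217  20.3518 100.1856   0.0402  59.4284   3.6562]
[0.4757 0.2155 0.3851] [[ 1.     -0.0004 -0.0011]
 [ 0.0007  0.9634  0.268 ]
 [ 0.0009 -0.268   0.9634]]
bearing_block [281.4 186.5] 0.75 [0.4791 0.1575]
```

View pics/w2.png

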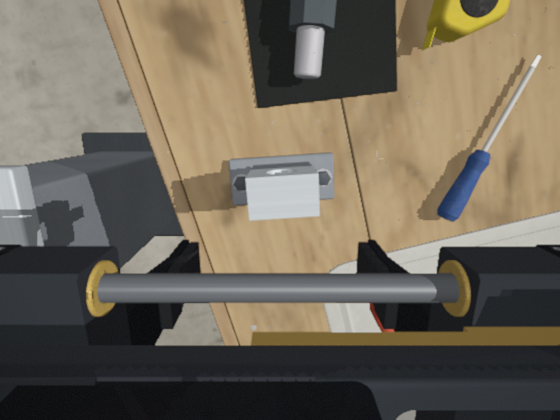

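The wrist view shows the block at about (282,185), with its top face corners near (246,176), (319,173), (320,215), (250,219). The gauge's go tip is at (308,75). Next I fit edges.

```bash
python3 - <<'E'
from h import *
import pickle
np.set_printoptions(precision=4,suppress=True)
c=pickle.load(open('w2.pkl','rb'));g=cv2.cvtColor(cv2.imread('pics/w1.png'),6).astype(float)
c1={'K':c['K'],'eye':[.478,.4452,.3849],'orientation':[[1,.0084,.0015],[-.0085,.9633,.2684],[.0008,-.2684,.9633]]}
def cross(v,t,o):
    i=np.argmax(v>t);return o+i-(v[i]-t)/(v[i]-v[i-1])
def mid(r):
    v=g[r,275:345];L=cross(v,75,275);R=344-cross(v[::-1],75,0);return (L+R)/2,R-L
P=[]
for r in list(range(168,182,2))+list(range(250,271,2)):
    m,w=mid(r);P.append(onz(c1,(m,r),.026)[:2])
P=np.array(P);k=np.polyfit(P[:,1],P[:,0],1);print('gauge x=k*y+b',k,'deg',np.degrees(np.arctan(k[0])))
# handle ends along column of axis: nogo-handle top edge line & shoulder, on the top flat z=.048
for col,r0,r1 in [(308,180,192),(303,240,252)]:
    print(col,g[r0:r1,col-2:col+3].mean(1))
g2=cv2.cvtColor(c['image'],6).astype(int)
for r in range(150,226,3): print(r,' '.join(map(str,g2[r,228:340:4])))
E
```

```text
gauge x=k*y+b [0.0618 0.49  ] deg 3.537482757543787
308 [192.  193.6 194.4 194.8 195.2 195.4 189.8 143.2 102.  105.  106.6 107. ]
303 [103.  102.4 102.8 102.8 103.  102.4 101.4 113.8 171.8 190.6 191.4 191. ]
150 160 161 165 158 156 153 151 153 154 155 159 162 158 160 163 165 162 162 154 151 150 149 152 157 152 151 150 145
153 164 157 167 159 155 155 151 152 152 154 154 163 163 160 163 165 163 160 156 142 135 126 129 127 127 132 143 146
156 164 159 169 161 154 153 150 150 142 137 129 132 130 130 133 139 143 145 149 150 150 151 154 152 150 152 155 146
159 163 124 129 134 138 141 145 147 150 150 150 151 152 153 152 154 153 154 154 154 153 153 154 155 152 153 156 146
162 108 152 152 154 153 151 151 152 152 152 153 153 153 151 144 137 132 123 115 106 108 152 153 154 152 152 155 146
165 104 150 152 152 152 152 145 111 107 97 94 93 93 92 92 90 92 95 96 92 104 141 153 153 152 152 154 145
168 105 151 138 126 126 102 98 96 100 108 116 124 131 139 148 147 140 139 139 139 138 139 151 154 162 151 155 142
171 110 100 100 103 104 103 139 139 137 134 184 219 230 213 148 153 140 132 138 138 137 137 1
[... 1366 characters left out ...]
 152
210 121 132 139 144 151 187 202 202 202 202 202 201 201 201 201 200 201 201 201 201 202 202 202 163 163 162 159 153
213 128 131 146 148 155 180 200 200 201 202 201 203 203 203 203 203 203 203 204 204 203 204 204 165 162 160 162 153
216 126 133 152 152 159 176 203 204 204 205 203 203 203 204 204 204 203 203 200 194 187 183 180 159 158 159 160 154
219 126 137 157 157 161 168 201 196 190 186 183 175 174 167 156 160 162 160 163 157 154 155 165 160 157 158 159 155
222 133 143 159 162 162 164 163 161 157 160 168 164 164 166 158 160 163 163 165 161 159 155 166 165 154 155 161 162
225 143 152 162 167 164 165 164 160 158 161 169 165 163 166 161 158 163 160 163 162 161 156 164 169 157 156 162 165
```

```bash
python3 - <<'E'
from h import *
import pickle
np.set_printoptions(precision=4,suppress=True)
c=pickle.load(open('w2.pkl','rb'))
c1={'K':c['K'],'eye':[.478,.4452,.3849],'orientation':[[1,.0084,.0015],[-.0085,.9633,.2684],[.0008,-.2684,.9633]]}
print('handle ends',onz(c1,(308,187.4),.048),onz(c1,(303,247.6),.048))
g=cv2.cvtColor(c['image'],6);m=np.zeros_like(g);m[150:228,235:335]=(g[150:228,235:335]>177)
m=cv2.morphologyEx(m,cv2.MORPH_OPEN,np.ones((9,9),np.uint8))
n,l,st,_=cv2.connectedComponentsWithStats(m);i=1+np.argmax(st[1:,4]);print(st[i])
yy,xx=np.nonzero(l==i)
P=np.array([onz(c,(a+dx,b+dy),.101)[:2] for a,b in zip(xx,yy) for dx in(-.5,.5) for dy in(-.5,.5)],np.float32)
r=cv2.minAreaRect(P*1000);print(r,P.mean(0))
print('axes edges');
# edge fits
def q(px):return onz(c,px,.101)
for r0 in range(182,215,8):
    row=np.nonzero(l[r0]==i)[0];a,b=q((row[0]-.5,r0)),q((row[-1]+.5,r0));print(a[:2],b[:2],(b-a)[0])
for c0 in range(254,320,10):
    col=np.nonzero(l[:,c0]==i)[0];a,b=q((c0,col[0]-.5)),q((c0,col[-1]+.5));print(a[:2],b[:2],(b-a)[1])
E
```

```text
handle ends [0.5101 0.3751 0.048 ] [0.5056 0.3052 0.048 ]
[ 247  174   73   46 3057]
((480.2809753417969, 147.65553283691406), (67.41960144042969, 41.48662185668945), 3.9314990043640137) [0.4806 0.148 ]
axes edges
[0.4474 0.1618] [0.5119 0.1618] 0.06444507818116973
[0.4472 0.1544] [0.513  0.1544] 0.06580365738047678
[0.4479 0.1469] [0.5133 0.1469] 0.06534053538111678
[0.4477 0.1392] [0.5145 0.1393] 0.06672438861657881
[0.4485 0.1315] [0.5147 0.1315] 0.066261227776722
[0.4543 0.1659] [0.4535 0.1261] -0.039785553061968654
[0.4633 0.1668] [0.4629 0.1261] -0.040699204065209826
[0.4724 0.1678] [0.4723 0.1271] -0.04062969765782026
[0.4814 0.1678] [0.4816 0.1271] -0.04063077623578801
[0.4904 0.1687] [0.491  0.1281] -0.040561441350679406
[0.4994 0.1696] [0.5003 0.1291] -0.040492281384489404
[0.5084 0.1696] [0.5097 0.1291] -0.04049335209382901
```

Call:
move_arm:
  increments:
    - [0.66, 0.119, 0, 0, 0, 0.02, 1]
    - [0.66, 0.119, 0, 0, 0, 0.02, 1]
    - [0.66, 0.119, 0, 0, 0, 0.02, 1]
    - [0.66, 0.119, 0, 0, 0, 0.02, 1]
    - [0.66, 0.119, 0.2, 0, 0, 0.02, 1]
    - [0.66, 0.119, 0.3, 0, 0, 0.02, 1]
    - [0.66, 0.119, 0.4, 0, 0, 0.02, 1]
    - [0.66, 0.119, 0.445, 0, 0, 0.02, 1]
    - [0.66, 0.119, 0.445, 0, 0, 0.02, 1]
    - [0.66, 0.119, 0.445, 0, 0, 0.02, 1]

```text
time_s: 4.22
position: [0.5102, 0.3407, 0.099]
tcp_rot: [[0.06, 0.998, -0.002], [0.998, -0.06, -0.001], [-0.001, -0.002, -1.0]]
force: [-0.4, 0.5, 0.7]
opening: 0.998
grasp_force: 0.0
```

```bash
python3 - <<'E'
from h import *
np.set_printoptions(precision=4,suppress=True)
s=bot.read_state();print(s['time_s'],s['position'],s['tcp_rot'],s['qvel'])
c=cap('wrist','w3.png');s=bot.read_state();print(s['position'],c['eye'])
for t,z in [('gauge_center',.026),('nogo_tip',.026)]:
    for r in nets.find_in('wrist',t)[:2]: print(t,np.array(r['location']),round(r['conf'],2),onz(c,r['location'],z)[:2])
y=np.array([.37,.39]);print([proj(c,[.49+.0618*v,v,.026]) for v in y],proj(c,[.511,.34,.026]))
g=cv2.cvtColor(c['image'],6)
for r in range(120,265,12): print(r,' '.join(map(str,g[r,228:332:4])))
E
```

```text
4.2167 [0.5102 0.3407 0.099 ] [[ 0.0603  0.9982 -0.0021]
 [ 0.9982 -0.0603 -0.0008]
 [-0.001  -0.0021 -1.    ]] [-0.7689 -2.9928 -1.9044  0.028  -0.148  -0.1088]
[0.5116 0.3408 0.1006] [0.515  0.414  0.2503]
gauge_center [277.7 215.1] 0.87 [0.5103 0.3466]
nogo_tip [276.8 216.5] 0.83 [0.5096 0.3455]
[array([279.297 , 183.6971]), array([279.3684, 155.5442])] [279.1799 223.5103]
120 66 66 64 65 64 65 64 64 64 63 62 65 63 61 63 62 60 65 64 64 65 64 65 64 62 64
132 65 64 65 66 64 66 62 64 65 63 64 64 64 63 63 63 64 63 64 63 65 62 64 61 63 64
144 63 65 65 65 63 63 63 72 105 129 145 151 154 154 153 152 140 124 92 64 64 63 65 65 65 66
156 44 44 44 45 46 45 47 153 163 184 201 209 221 229 234 244 244 237 225 201 65 64 65 62 64 63
168 45 47 46 44 43 46 46 157 171 185 203 215 224 234 236 238 235 235 227 191 65 64 60 64 65 63
180 46 44 43 46 46 85 89 96 142 182 207 222 225 230 230 238 237 206 153 100 127 81 65 66 65 65
192 46 45 44 45 45 79 87 86 86 89 132 131 132 131 132 132 132 139 139 138 136 73 62 66 64 64
204 45 46 42 44 45 76 85 87 86 88 129 130 130 129 129 130 119 137 137 137 137 67 65 65 65 65
216 46 46 46 45 46 68 86 87 86 86 129 130 129 130 131 130 131 136 136 136 136 66 62 65 66 64
228 46 47 46 46 44 61 84 84 85 84 128 129 129 129 128 128 125 136 135 136 136 63 65 64 62 63
240 45 46 47 46 47 56 85 85 85 84 106 107 89 87 88 87 86 137 136 137 137 65 64 64 66 64
252 44 45 47 45 45 47 84 84 84 83 88 87 88 88 88 87 85 136 136 135 135 63 64 64 64 66
264 46 46 43 45 46 46 85 84 84 84 86 88 88 87 86 87 96 136 136 136 133 66 65 64 64 64
```

Call:
move_arm:
  increments:
    - [0, 0, 0.1, 0, 0, 0, 1]
    - [0, 0, 0.18, 0, 0, 0, 1]
    - [0, 0, 0.24, 0, 0, 0, 1]
    - [0, 0, 0.265, 0, 0, 0, 1]
    - [0, 0, 0.273, 0, 0, 0, 1]
    - [0, 0, 0.273, 0, 0, 0, 1]
    - [0, 0, 0.273, 0, 0, 0, 0.6]
    - [0, 0, 0.273, 0, 0, 0, 0.6]
    - [0, 0, 0.273, 0, 0, 0, 0.5]
    - [0, 0, 0.273, 0, 0, 0, 0]

```text
time_s: 5.2
position: [0.5117, 0.34, 0.0191]
tcp_rot: [[0.062, 0.998, 0.002], [0.998, -0.062, 0.001], [0.001, 0.001, -1.0]]
force: [0.3, -0.1, -0.1]
opening: 0.784
grasp_force: 0.0
```

Call:
move_arm:
  increments:
    - [0, 0, 0, 0, 0, 0, 0]
    - [0, 0, 0, 0, 0, 0, 0]
    - [0, 0, 0, 0, 0, 0, 0]
    - [0, 0, 0, 0, 0, 0, 0]
    - [0, 0, 0, 0, 0, 0, 0]

```text
time_s: 5.62
position: [0.511, 0.3397, 0.0182]
tcp_rot: [[0.062, 0.998, -0.0], [0.998, -0.062, -0.0], [-0.0, -0.0, -1.0]]
force: [-1.7, 0.2, 1.4]
opening: 0.504
grasp_force: 30.0
```

Call:
move_arm:
  increments:
    - [0, 0, -0.04, 0, 0, 0, 0]
    - [0, 0, -0.12, 0, 0, 0, 0]
    - [0, 0, -0.163, 0, 0, 0, 0]
    - [0, 0, -0.163, 0, 0, 0, 0]
    - [-0.1, -0.04, -0.163, 0, 0, -0.02, 0]
    - [-0.2, -0.09, -0.163, 0, 0, -0.0413, 0]
    - [-0.249, -0.114, -0.163, 0, 0, -0.0413, 0]
    - [-0.249, -0.114, -0.163, 0, 0, -0.0413, 0]
    - [-0.249, -0.114, -0.163, 0, 0, -0.0413, 0]
    - [-0.249, -0.114, -0.163, 0, 0, -0.0413, 0]

```text
time_s: 6.45
position: [0.4737, 0.2678, 0.0671]
tcp_rot: [[-0.067, 0.998, 0.002], [0.998, 0.067, 0.001], [0.001, 0.002, -1.0]]
force: [0.1, -0.1, -4.1]
opening: 0.502
grasp_force: 30.0
```

```bash
python3 - <<'E'
from h import *
import pickle
np.set_printoptions(precision=4,suppress=True)
c=cap('wrist','w4.png');s=bot.read_state();print(s['time_s'],s['position'],s['tcp_rot'],c['eye'],s['force'],s['moment'])
d=cap('scene','s4.png');pickle.dump((c,d,s['position'],s['tcp_rot']),open('w4.pkl','wb'))
R=np.array(s['tcp_rot']);p=s['position']
# expected nogo silhouette
for t in (.04,.048,.055):
    for o in(-.018,0,.018): print(t,o,proj(c,p-R[:,2]*.0078+R[:,0]*t+R[:,1]*o))
g=cv2.cvtColor(c['image'],6)
for r in range(135,190,8): print(r,' '.join(map(str,g[r,240:320:3])))
b=cv2.resize(d['image'][150:290,170:350],(720,560),interpolation=3)
cv2.imwrite('pics/s4c.png',b)
E
```

```text
6.5 [0.4738 0.2681 0.0671] [[-0.0675  0.9977  0.0022]
 [ 0.9977  0.0675  0.0009]
 [ 0.0007  0.0023 -1.    ]] [0.4684 0.3408 0.2185] [ 0.0466  0.4483 -4.6113] [-0.077   0.0226 -0.0401]
0.04 -0.018 [239.4283 194.3335]
0.04 0 [278.2743 194.3099]
0.04 0.018 [317.1205 194.2862]
0.048 -0.018 [238.8462 177.2414]
0.048 0 [278.2681 177.2174]
0.048 0.018 [317.6903 177.1933]
0.055 -0.018 [238.3224 161.8646]
0.055 0 [278.2626 161.8401]
0.055 0.018 [318.203  161.8157]
135 69 70 67 68 69 69 71 70 71 71 71 70 71 70 70 68 70 71 70 72 70 69 70 70 70 69 72
143 69 66 67 71 70 71 69 70 68 69 70 69 69 70 68 70 68 70 69 69 70 72 71 71 70 69 72
151 68 68 66 67 67 69 69 68 69 68 68 68 67 69 69 68 68 68 69 69 69 71 69 70 69 70 69
159 164 170 169 169 170 169 170 171 173 173 173 171 170 170 171 170 169 169 169 166 165 167 170 171 195 208 77
167 154 158 165 172 181 190 202 209 216 220 221 224 232 235 239 244 242 247 254 255 255 254 248 244 237 225 136
175 154 161 165 173 187 195 203 210 214 217 225 228 233 238 236 241 248 253 255 255 255 250 245 237 236 230 111
183 154 160 169 177 187 197 202 206 217 221 226 231 231 234 240 247 250 251 253 252 253 245 240 241 239 226 89
```

View pics/s4c.png

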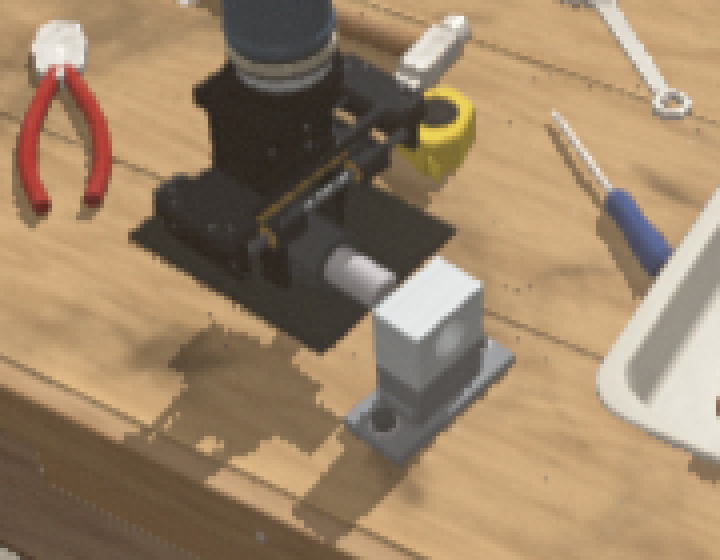

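View pics/w4.png

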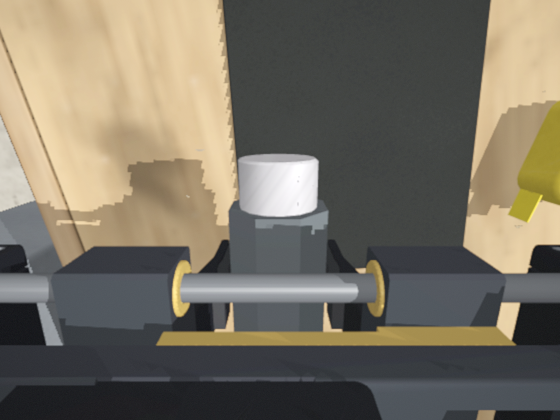

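The scene crop shows the gauge held level, its go end just in front of the block's mouth (crop 385,285). The wrist view shows the no-go end at columns 239–318 where 239–318 was predicted, so there is no camera bias to correct. I approach slowly.

Call:
move_arm:
  increments:
    - [-0.02, 0, 0, 0, 0, 0, 0]
    - [-0.04, 0, 0, 0, 0, 0, 0]
    - [-0.05, 0, 0, 0, 0, 0, 0]
    - [-0.05, 0, 0, 0, 0, 0, 0]
    - [-0.05, 0, 0, 0, 0, 0, 0]
    - [-0.05, 0, 0, 0, 0, 0, 0]

```text
time_s: 7.05
position: [0.4736, 0.2523, 0.0671]
tcp_rot: [[-0.067, 0.998, 0.0], [0.998, 0.067, 0.0], [0.0, 0.0, -1.0]]
force: [0.1, 0.5, -4.4]
opening: 0.5
grasp_force: 30.0
```

```bash
cat > st.py <<'E'
from h import *
np.set_printoptions(precision=4,suppress=True)
def st():
    s=bot.read_state();p=s['position'];y=np.array([-.068,.9977]);d=p[:2]-[.4805,.1478]
    print(s['time_s'],p,'along',d@y,'lat',d@[y[1],-y[0]],'yaw',np.degrees(np.arctan2(s['tcp_rot'][1,1],s['tcp_rot'][0,1])),'z',s['tcp_rot'][:,2],'F',s['force'],'M',s['moment'],s['opening'])
st()
E
python3 - <<'E'
from st import *
for i in range(3): viewer.capture('top');st()
E
```

```text
7.05 [0.4736 0.2523 0.0671] along 0.10473345537781573 lat 0.00021834585978252536 yaw 3.8511787222566802 z [ 0.0002  0.0002 -1.    ] F [ 0.1327  0.4808 -4.3625] M [-0.0737  0.0257 -0.006 ] 0.5004988555320438
7.1 [0.4736 0.2524 0.0671] along 0.10481462340785384 lat 0.00020123925057330584 yaw 3.860683269143543 z [ 0.0002  0.0001 -1.    ] F [ 0.8613 -0.6514 -4.5747] M [-0.0445  0.0948  0.0076] 0.5013682766940206
7.15 [0.4735 0.2524 0.0671] along 0.10486001953292375 lat 0.00017574496451367789 yaw 3.870033813433133 z [ 0.0002  0.0001 -1.    ] F [ 0.8584 -0.5534 -4.1449] M [-0.0373  0.075   0.002 ] 0.5000485867366621
7.2 [0.4735 0.2524 0.0671] along 0.10487907649601788 lat 0.0001391204353516579 yaw 3.8740038488282287 z [ 0.0002  0.0001 -1.    ] F [ 0.2409 -0.4689 -4.2585] M [-0.0708  0.0573 -0.0043] 0.4995305790219541
```

Call:
move_arm:
  increments:
    - [-0.008, 0, 0, 0, 0, 0, 0]
    - [-0.016, 0, 0, 0, 0, 0, 0]
    - [-0.022, 0, 0, 0, 0, 0, 0]
    - [-0.028, 0, 0, 0, 0, 0, 0]
    - [-0.034, 0, 0, 0, 0, 0, 0]
    - [-0.04, 0, 0, 0, 0, 0, 0]

```text
time_s: 7.7
position: [0.4743, 0.2401, 0.0671]
tcp_rot: [[-0.067, 0.998, 0.0], [0.998, 0.067, 0.0], [0.0, 0.0, -1.0]]
force: [0.3, 0.5, -4.2]
opening: 0.5
grasp_force: 30.0
```

```bash
python3 st.py
```

```text
7.7 [0.4743 0.2401 0.0671] along 0.09252104542710506 lat 0.00010145782313787267 yaw 3.8598363067424954 z [ 0.  0. -1.] F [ 0.3402  0.5364 -4.2213] M [-0.1056  0.0171 -0.0171] 0.49979367139144315
```

Call:
move_arm:
  increments:
    - [-0.01, 0, 0, 0, 0, 0, 0]
    - [-0.02, 0, 0, 0, 0, 0, 0]
    - [-0.03, 0, 0, 0, 0, 0, 0]
    - [-0.04, 0, 0, 0, 0, 0, 0]
    - [-0.05, 0, 0, 0, 0, 0, 0]
    - [-0.06, 0, 0, 0, 0, 0, 0]
    - [-0.07, 0, 0, 0, 0, 0, 0]
    - [-0.08, 0, 0, 0, 0, 0, 0]
    - [-0.085, 0, 0, 0, 0, 0, 0]

```text
time_s: 8.45
position: [0.476, 0.2145, 0.067]
tcp_rot: [[-0.067, 0.998, -0.0], [0.998, 0.067, -0.0], [-0.0, -0.0, -1.0]]
force: [0.3, 0.1, -3.9]
opening: 0.503
grasp_force: 30.0
```

```bash
python3 st.py
```

```text
8.45 [0.476  0.2145 0.067 ] along 0.066847603157073 lat 8.312863599070672e-05 yaw 3.853858855176079 z [-0.     -0.0001 -1.    ] F [ 0.2684  0.073  -3.9195] M [-0.073   0.0158  0.0472] 0.5025605525258078
```

Call:
move_arm:
  increments:
    - [-0.01, 0, 0, 0, 0, 0, 0]
    - [-0.02, 0, 0, 0, 0, 0, 0]
    - [-0.027, 0, 0, 0, 0, 0, 0]
    - [-0.031, 0, 0, 0, 0, 0, 0]
    - [-0.033, 0, 0, 0, 0, 0, 0]
    - [-0.035, 0, 0, 0, 0, 0, 0]
    - [-0.035, 0, 0, 0, 0, 0, 0]

```text
time_s: 9.03
position: [0.4767, 0.2044, 0.0671]
tcp_rot: [[-0.067, 0.998, 0.0], [0.998, 0.067, -0.0], [-0.0, 0.0, -1.0]]
force: [-0.5, -1.0, -4.0]
opening: 0.502
grasp_force: 30.0
```

```bash
python3 st.py
```

```text
9.0333 [0.4767 0.2044 0.0671] along 0.05670915890770172 lat 9.061563084274062e-05 yaw 3.866646546463037 z [ 0.0001 -0.     -1.    ] F [-0.5498 -1.0379 -3.9712] M [-0.0746  0.0002  0.025 ] 0.5015996062843859
```

Now 0.3 mm per row until contact.

Call:
move_arm:
  increments:
    - [-0.001, 0, 0, 0, 0, 0, 0]
    - [-0.002, 0, 0, 0, 0, 0, 0]
    - [-0.003, 0, 0, 0, 0, 0, 0]
    - [-0.004, 0, 0, 0, 0, 0, 0]
    - [-0.004, 0, 0, 0, 0, 0, 0]

```text
time_s: 9.45
position: [0.4768, 0.2032, 0.0671]
tcp_rot: [[-0.068, 0.998, -0.0], [0.998, 0.068, -0.0], [-0.0, -0.0, -1.0]]
force: [-0.5, -0.6, -4.2]
opening: 0.503
grasp_force: 30.0
```

```bash
python3 st.py
```

```text
9.45 [0.4768 0.2032 0.0671] along 0.055555939794426856 lat 3.653118820612666e-05 yaw 3.8741313566814197 z [-0. -0. -1.] F [-0.467 -0.59  -4.243] M [-0.0653  0.0862  0.0014] 0.5030121769127303
```

Call:
move_arm:
  increments:
    - [-0.001, 0, 0, 0, 0, 0, 0]
    - [-0.002, 0, 0, 0, 0, 0, 0]
    - [-0.003, 0, 0, 0, 0, 0, 0]
    - [-0.003, 0, 0, 0, 0, 0, 0]

```text
time_s: 9.78
position: [0.4769, 0.2025, 0.0671]
tcp_rot: [[-0.067, 0.998, 0.0], [0.998, 0.067, 0.0], [0.0, 0.0, -1.0]]
force: [-0.2, 1.2, -3.5]
opening: 0.503
grasp_force: 30.0
```

Call:
move_arm:
  increments:
    - [-0.001, 0, 0, 0, 0, 0, 0]
    - [-0.002, 0, 0, 0, 0, 0, 0]
    - [-0.002, 0, 0, 0, 0, 0, 0]

```text
time_s: 10.03
position: [0.4769, 0.2025, 0.0671]
tcp_rot: [[-0.067, 0.998, 0.0], [0.998, 0.067, 0.001], [0.001, 0.0, -1.0]]
force: [-0.3, 5.2, -4.3]
opening: 0.502
grasp_force: 30.0
```

Call:
move_arm:
  increments:
    - [-0.001, 0, 0, 0, 0, 0, 0]
    - [-0.001, 0, 0, 0, 0, 0, 0]
    - [-0.001, 0, 0, 0, 0, 0, 0]

```text
time_s: 10.28
position: [0.4769, 0.2024, 0.0671]
tcp_rot: [[-0.066, 0.998, 0.0], [0.998, 0.066, 0.002], [0.002, 0.0, -1.0]]
force: [-0.7, 6.6, -3.8]
opening: 0.504
grasp_force: 30.0
```

```bash
python3 st.py
```

```text
10.2833 [0.4769 0.2024 0.0671] along 0.05475683242551953 lat 0.00010562946362376727 yaw 3.8069606368683573 z [ 0.0003  0.0016 -1.    ] F [-0.665   6.5876 -3.8127] M [ 0.9444  0.1355 -0.0897] 0.5038131777435286
```

Home is confirmed: contact force with no further motion. I draw it out.

Call:
move_arm:
  increments:
    - [0.02, 0, 0, 0, 0, 0, 0]
    - [0.05, 0, 0, 0, 0, 0, 0]
    - [0.08, 0, 0, 0, 0, 0, 0]
    - [0.11, 0, 0, 0, 0, 0, 0]
    - [0.14, 0, 0, 0, 0, 0, 0]
    - [0.17, 0, 0, 0, 0, 0, 0]
    - [0.2, 0, 0, 0, 0, 0, 0]
    - [0.22, 0, 0, 0, 0, 0, 0]
    - [0.22, 0, 0, 0, 0, 0, 0]
    - [0.22, 0, 0, 0, 0, 0, 0]

```text
time_s: 11.12
position: [0.4722, 0.2677, 0.067]
tcp_rot: [[-0.069, 0.998, -0.0], [0.998, 0.069, -0.0], [-0.0, -0.0, -1.0]]
force: [0.0, 0.4, -4.8]
opening: 0.503
grasp_force: 30.0
```

```bash
python3 st.py
```

```text
11.1167 [0.4722 0.2677 0.067 ] along 0.12016176279183054 lat -9.183305748158193e-05 yaw 3.938567879891109 z [-0.0001 -0.0003 -1.    ] F [ 0.0327  0.3634 -4.7796] M [-0.0771  0.0588  0.0299] 0.5033518091537974
```

Call:
move_arm:
  increments:
    - [0, 0, -0.13, 0, 0, 0, 0]
    - [0, 0, -0.26, 0, 0, 0, 0]
    - [-0.02, 0, -0.33, 0, 0, 0, 0]
    - [-0.14, 0, -0.33, 0, 0, 0, 0]
    - [-0.27, 0, -0.33, 0, 0, 0, 0]
    - [-0.4, 0, -0.33, 0, 0, 0, 0]
    - [-0.53, 0, -0.33, 0, 0, 0, 0]
    - [-0.66, 0, -0.33, 0, 0, 0, 0]
    - [-0.707, 0, -0.33, 0, 0, 0, 0]
    - [-0.707, 0, -0.33, 0, 0, 0, 0]

```text
time_s: 11.95
position: [0.4872, 0.0517, 0.1662]
tcp_rot: [[-0.062, 0.998, 0.0], [0.998, 0.062, -0.001], [-0.001, 0.0, -1.0]]
force: [-0.3, 0.3, -3.5]
opening: 0.506
grasp_force: 30.0
```

```bash
python3 st.py
```

```text
11.95 [0.4872 0.0517 0.1662] along -0.09636269122135808 lat 0.00013180766697768858 yaw 3.5503457990642104 z [ 0.0005 -0.0014 -1.    ] F [-0.2757  0.2864 -3.5103] M [-0.0545  0.0089  0.0526] 0.506204432269106
```

Call:
move_arm:
  increments:
    - [0, 0, 0, 0, 0, 0, 0]
    - [0, 0, 0.08, 0, 0, 0, 0]
    - [0, 0, 0.18, 0, 0, 0, 0]
    - [0, 0, 0.26, 0, 0, 0, 0]
    - [0, 0, 0.31, 0, 0, 0, 0]
    - [0, 0, 0.33, 0, 0, 0, 0]
    - [0, 0, 0.33, 0, 0, 0, 0]
    - [0, 0, 0.33, 0, 0, 0, 0]

```text
time_s: 12.62
position: [0.4869, 0.0564, 0.0673]
tcp_rot: [[-0.069, 0.998, 0.0], [0.998, 0.069, 0.0], [0.0, 0.0, -1.0]]
force: [0.1, 0.5, -3.9]
opening: 0.5
grasp_force: 30.0
```

```bash
python3 - <<'E'
from st import *
c=cap('wrist','w5.png')
st()
p=bot.read_state();R=np.array(p['tcp_rot']);
for o in(-.018,0,.018): print(proj(c,p['position']-R[:,2]*.0078+R[:,0]*.048+R[:,1]*o))
E
```

```text
12.6167 [0.4869 0.0564 0.0673] along -0.09159135672969329 lat 0.00020696223209348334 yaw 3.934779334802936 z [ 0.0001  0.0001 -1.    ] F [ 0.1038  0.5003 -3.9309] M [-0.0906  0.0679  0.0112] 0.5002483023573779
12.6667 [0.4874 0.0562 0.0678] along -0.0918274586717763 lat 0.000701365728560197 yaw 3.922617091742675 z [ 0.0016 -0.0001 -1.    ] F [ 0.358   0.2864 -4.3991] M [-0.0982  0.0169 -0.0308] 0.5047782596752958
[239.4856 178.4667]
[278.9871 178.4819]
[318.4985 178.497 ]
```

View pics/w5.png

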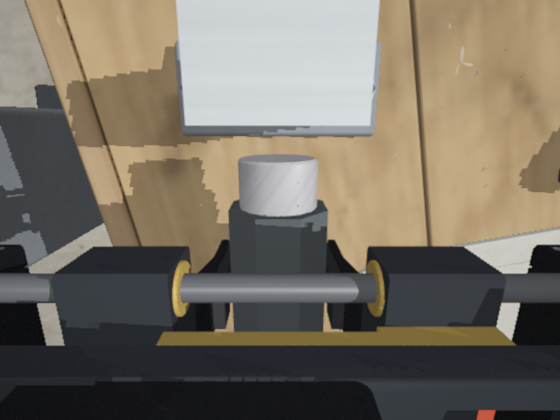

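The wrist view shows the no-go end centred at column 278, the block face's mid at 278, and its edge (row 127) level, so the end is centred and square. I approach.

Call:
move_arm:
  increments:
    - [0.007, 0, 0, 0, 0, 0, 0]
    - [0.015, 0, 0, 0, 0, 0, 0]
    - [0.023, 0, 0, 0, 0, 0, 0]
    - [0.03, 0, 0, 0, 0, 0, 0]
    - [0.036, 0, 0, 0, 0, 0, 0]
    - [0.041, 0, 0, 0, 0, 0, 0]
    - [0.043, 0, 0, 0, 0, 0, 0]
    - [0.043, 0, 0, 0, 0, 0, 0]
    - [0.043, 0, 0, 0, 0, 0, 0]

```text
time_s: 13.42
position: [0.4858, 0.0686, 0.067]
tcp_rot: [[-0.068, 0.998, -0.0], [0.998, 0.068, -0.0], [-0.0, -0.0, -1.0]]
force: [-0.5, -0.0, -3.4]
opening: 0.502
grasp_force: 30.0
```

```bash
python3 st.py
```

```text
13.4167 [0.4858 0.0686 0.067 ] along -0.07941455293102727 lat -5.065400174952358e-05 yaw 3.875472797591377 z [-0.0002 -0.     -1.    ] F [-0.4512 -0.0207 -3.4325] M [-0.0466  0.0699 -0.0146] 0.5016814711495781
```

Call:
move_arm:
  increments:
    - [0.001, 0, 0, 0, 0, 0, 0]
    - [0.002, 0, 0, 0, 0, 0, 0]
    - [0.003, 0, 0, 0, 0, 0, 0]
    - [0.004, 0, 0, 0, 0, 0, 0]
    - [0.005, 0, 0, 0, 0, 0, 0]
    - [0.005, 0, 0, 0, 0, 0, 0]
    - [0.006, 0, 0, 0, 0, 0, 0]
    - [0.006, 0, 0, 0, 0, 0, 0]

```text
time_s: 14.08
position: [0.4858, 0.0704, 0.0671]
tcp_rot: [[-0.068, 0.998, 0.0], [0.998, 0.068, 0.0], [0.0, 0.0, -1.0]]
force: [-0.3, 0.1, -4.6]
opening: 0.504
grasp_force: 30.0
```

Call:
move_arm:
  increments:
    - [0.001, 0, 0, 0, 0, 0, 0]
    - [0.001, 0, 0, 0, 0, 0, 0]
    - [0.002, 0, 0, 0, 0, 0, 0]
    - [0.002, 0, 0, 0, 0, 0, 0]

```text
time_s: 14.42
position: [0.4857, 0.0707, 0.067]
tcp_rot: [[-0.068, 0.998, -0.0], [0.998, 0.068, -0.0], [-0.0, -0.0, -1.0]]
force: [-0.0, -2.0, -4.1]
opening: 0.501
grasp_force: 30.0
```

Call:
move_arm:
  increments:
    - [0.001, 0, 0, 0, 0, 0, 0]
    - [0.001, 0, 0, 0, 0, 0, 0]
    - [0.001, 0, 0, 0, 0, 0, 0]

```text
time_s: 14.67
position: [0.4857, 0.0708, 0.0671]
tcp_rot: [[-0.068, 0.998, 0.0], [0.998, 0.068, -0.001], [-0.001, -0.0, -1.0]]
force: [0.4, -4.1, -4.5]
opening: 0.507
grasp_force: 30.0
```

Call:
move_arm:
  increments:
    - [0.001, 0, 0, 0, 0, 0, 0]
    - [0.001, 0, 0, 0, 0, 0, 0]
    - [0.001, 0, 0, 0, 0, 0, 0]
    - [0.001, 0, 0, 0, 0, 0, 0]
    - [0.001, 0, 0, 0, 0, 0, 0]
    - [0.001, 0, 0, 0, 0, 0, 0]
    - [0.001, 0, 0, 0, 0, 0, 0]
    - [0.001, 0, 0, 0, 0, 0, 0]
    - [0.001, 0, 0, 0, 0, 0, 0]
    - [0.001, 0, 0, 0, 0, 0, 0]

```text
time_s: 15.5
position: [0.4857, 0.0708, 0.0671]
tcp_rot: [[-0.068, 0.998, -0.0], [0.998, 0.068, -0.001], [-0.001, -0.0, -1.0]]
force: [-0.6, -7.0, -4.5]
opening: 0.5
grasp_force: 30.0
```

Call:
move_arm:
  increments:
    - [0, 0, 0, 0, 0, 0, 0]
    - [0, 0, 0, 0, 0, 0, 0]
    - [0, 0, 0, 0, 0, 0, 0]
    - [0, 0, 0, 0, 0, 0, 0]
    - [0, 0, 0, 0, 0, 0, 0]

```text
time_s: 15.92
position: [0.4857, 0.0708, 0.0671]
tcp_rot: [[-0.068, 0.998, -0.0], [0.998, 0.068, -0.001], [-0.001, -0.0, -1.0]]
force: [-0.5, -5.1, -4.0]
opening: 0.498
grasp_force: 30.0
```

```bash
python3 st.py
```

```text
15.9167 [0.4857 0.0708 0.0671] along -0.07715856729158428 lat -1.441354301122231e-05 yaw 3.898752183580282 z [-0.0001 -0.001  -1.    ] F [-0.5161 -5.0964 -3.9915] M [-1.0671  0.128  -0.0531] 0.4980708161471541
```

It will not enter (5–7 N held for over a second). I retract, lift and return.

Call:
move_arm:
  increments:
    - [-0.01, 0, 0, 0, 0, 0, 0]
    - [-0.03, 0, 0, 0, 0, 0, 0]
    - [-0.05, 0, 0, 0, 0, 0, 0]
    - [-0.05, 0, -0.03, 0, 0, 0, 0]
    - [-0.05, 0, -0.16, 0, 0, 0, 0]
    - [-0.05, 0, -0.28, 0, 0, 0, 0]
    - [-0.05, 0, -0.33, 0, 0, 0, 0]
    - [-0.05, 0, -0.33, 0, 0, 0, 0]
    - [-0.05, 0, -0.33, 0, 0, 0, 0]

```text
time_s: 16.67
position: [0.4869, 0.0566, 0.167]
tcp_rot: [[-0.067, 0.998, 0.002], [0.998, 0.067, -0.0], [-0.0, 0.002, -1.0]]
force: [-0.9, -0.1, -5.3]
opening: 0.5
grasp_force: 30.0
```

```bash
python3 st.py
```

```text
16.6667 [0.4869 0.0566 0.167 ] along -0.0913940890153406 lat 0.00018242028180955318 yaw 3.8612028649253385 z [ 0.0024 -0.     -1.    ] F [-0.8611 -0.0759 -5.3164] M [-0.0938  0.0594 -0.0088] 0.5000831133503915
```

Call:
move_arm:
  increments:
    - [0.12, 0.02, 0, 0, 0, 0, 0]
    - [0.25, 0.04, 0, 0, 0, 0, 0]
    - [0.38, 0.06, 0, 0, 0, 0, 0]
    - [0.51, 0.08, 0, 0, 0, 0.01, 0]
    - [0.64, 0.1, 0, 0, 0, 0.02, 0]
    - [0.77, 0.12, 0, 0, 0, 0.04, 0]
    - [0.88, 0.14, 0, 0, 0, 0.0413, 0]
    - [0.937, 0.144, 0, 0, 0, 0.0413, 0]
    - [0.937, 0.144, 0, 0, 0, 0.0413, 0]
    - [0.937, 0.144, 0, 0, 0, 0.0413, 0]

```text
time_s: 17.5
position: [0.5088, 0.3402, 0.1633]
tcp_rot: [[0.06, 0.998, -0.005], [0.998, -0.06, -0.002], [-0.003, -0.005, -1.0]]
force: [-0.5, -0.7, -4.5]
opening: 0.499
grasp_force: 30.0
```

```bash
python3 st.py
```

```text
17.5 [0.5088 0.3402 0.1633] along 0.19008332258949023 lat 0.04128373188206528 yaw -3.4223229730605467 z [-0.005  -0.0025 -1.    ] F [-0.5084 -0.7265 -4.4687] M [-0.0908  0.0441  0.0159] 0.4990261305688471
```

Call:
move_arm:
  increments:
    - [0, 0, 0.05, 0, 0, 0, 0]
    - [0, 0, 0.16, 0, 0, 0, 0]
    - [0, 0, 0.28, 0, 0, 0, 0]
    - [0, 0, 0.37, 0, 0, 0, 0]
    - [0, 0, 0.42, 0, 0, 0, 0]
    - [0, 0, 0.45, 0, 0, 0, 0]
    - [0, 0, 0.46, 0, 0, 0, 0]
    - [0, 0, 0.47, 0, 0, 0, 0]
    - [0, 0, 0.47, 0, 0, 0, 0]
    - [0, 0, 0.47, 0, 0, 0, 0]

```text
time_s: 18.33
position: [0.5117, 0.3401, 0.0261]
tcp_rot: [[0.062, 0.998, 0.002], [0.998, -0.062, 0.001], [0.001, 0.002, -1.0]]
force: [-0.3, -0.0, -4.4]
opening: 0.504
grasp_force: 30.0
```

```bash
python3 st.py
```

```text
18.3333 [0.5117 0.3401 0.0261] along 0.18969835805864696 lat 0.04420840168909681 yaw -3.582831692302026 z [ 0.0019  0.0008 -1.    ] F [-0.3101 -0.0318 -4.4127] M [-0.0901  0.0218 -0.001 ] 0.5041702024275542
```

Call:
move_arm:
  increments:
    - [0, 0, 0.003, 0, 0, 0, 0]
    - [0, 0, 0.007, 0, 0, 0, 0]
    - [0, 0, 0.011, 0, 0, 0, 0]
    - [0, 0, 0.015, 0, 0, 0, 0]
    - [0, 0, 0.018, 0, 0, 0, 0]
    - [0, 0, 0.02, 0, 0, 0, 0]
    - [0, 0, 0.02, 0, 0, 0, 0]
    - [0, 0, 0.02, 0, 0, 0, 0]

```text
time_s: 19.0
position: [0.5108, 0.34, 0.0189]
tcp_rot: [[0.062, 0.998, -0.0], [0.998, -0.062, -0.0], [-0.0, -0.0, -1.0]]
force: [0.1, 0.2, -3.8]
opening: 0.501
grasp_force: 30.0
```

Call:
move_arm:
  increments:
    - [0, 0, 0.001, 0, 0, 0, 0]
    - [0, 0, 0.002, 0, 0, 0, 0]
    - [0, 0, 0.0025, 0, 0, 0, 0]
    - [0, 0, 0.0025, 0, 0, 0, 0]

```text
time_s: 19.33
position: [0.5108, 0.3399, 0.0183]
tcp_rot: [[0.062, 0.998, -0.0], [0.998, -0.062, -0.0], [-0.0, -0.0, -1.0]]
force: [0.6, -0.7, -3.7]
opening: 0.504
grasp_force: 30.0
```

Call:
move_arm:
  increments:
    - [0, 0, 0.001, 0, 0, 0, 0]
    - [0, 0, 0.001, 0, 0, 0, 0]
    - [0, 0, 0.0015, 0, 0, 0, 0]
    - [0, 0, 0.0015, 0, 0, 0, 0]

```text
time_s: 19.67
position: [0.5109, 0.34, 0.0182]
tcp_rot: [[0.062, 0.998, 0.0], [0.998, -0.062, 0.0], [0.0, 0.0, -1.0]]
force: [-1.0, -0.8, -0.9]
opening: 0.503
grasp_force: 30.0
```

Touching down (weight now carried by the mat). I release.

Call:
move_arm:
  increments:
    - [0, 0, 0, 0, 0, 0, 0.6]
    - [0, 0, 0, 0, 0, 0, 0.7]
    - [0, 0, 0, 0, 0, 0, 0.9]
    - [0, 0, 0, 0, 0, 0, 1]
    - [0, 0, 0, 0, 0, 0, 1]
    - [0, 0, 0, 0, 0, 0, 1]
    - [0, 0, 0, 0, 0, 0, 1]
    - [0, 0, 0, 0, 0, 0, 1]
    - [0, 0, 0, 0, 0, 0, 1]

```text
time_s: 20.42
position: [0.5108, 0.3399, 0.0178]
tcp_rot: [[0.062, 0.998, -0.0], [0.998, -0.062, -0.0], [-0.0, -0.0, -1.0]]
force: [0.5, 0.0, -0.6]
opening: 0.988
grasp_force: 0.0
```

Call:
move_arm:
  increments:
    - [0, 0, -0.03, 0, 0, 0, 1]
    - [0, 0, -0.1, 0, 0, 0, 1]
    - [0, 0, -0.2, 0, 0, 0, 1]
    - [0, 0, -0.3, 0, 0, 0, 1]
    - [0, 0, -0.4, 0, 0, 0, 1]
    - [0, 0, -0.5, 0, 0, 0, 1]
    - [0, 0, -0.5, 0, 0, 0, 1]
    - [0, 0, -0.5, 0, 0, 0, 1]
    - [0, 0, -0.5, 0, 0, 0, 1]

```text
time_s: 21.17
position: [0.5102, 0.3397, 0.1679]
tcp_rot: [[0.062, 0.998, -0.001], [0.998, -0.062, -0.0], [-0.0, -0.001, -1.0]]
force: [-0.7, -0.4, -0.9]
opening: 1.003
grasp_force: 0.0
```

```bash
python3 - <<'E'
from st import *
c=cap('wrist','w6.png')
E
```

```text
21.1667 [0.5102 0.3397 0.1679] along 0.18941852539125817 lat 0.042705485244176125 yaw -3.563879518724616 z [-0.0006 -0.0003 -1.    ] F [-0.6507 -0.422  -0.887 ] M [-0.0095  0.0538  0.0174] 1.0028737620403678
```

View pics/w6.png

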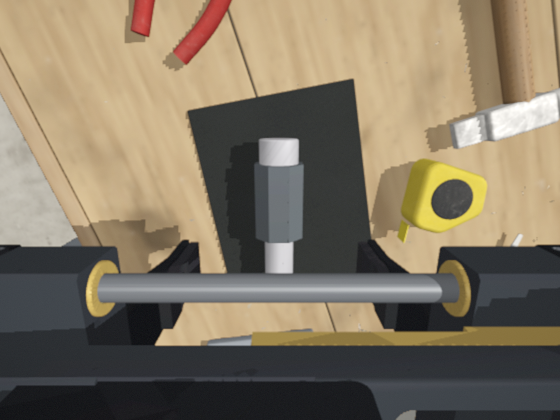

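The gauge lies flat in the middle of the mat (279,200), clear of the gripper, and the other tools are undisturbed.

```bash
python3 -c "
from rig import workorder; print(workorder.hand_in())"
```

```text
the job is handed in; nothing more can be done
None
```

The bore passed the check and the job is handed in at about 21 s: the go end went fully home and came out freely, the no-go end was refused at about 5–7 N, and the gauge is back flat in the middle of the mat with the other tools untouched.

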